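Tip the stone sample into the sorting dish

ROBOT

A 7-joint arm with a two-finger parallel gripper is mounted at the origin on the work surface. World frame = base frame: x ahead of the robot, y to its left, z up, the work surface at z = 0. Lengths are in m, angles in rad, forces in N, time in s.
With the tool pointing down it reaches from about 0.425 to 0.925 m from the base axis. Payload 6.8 kg.
Tool frame: the origin (TCP) lies at the very end of the fingers, on their centre line; the grasp point (between the pads) lies 19 mm behind it (grip_point_offset is the distance from the TCP to the grasp point, in m); z points along the fingers, y is the line along which they close (so a half turn about z gives the same grasp; the last joint's range is limited). The gripper opens to 85 mm and grips with 20 to 120 N. Pads are 22 mm wide; open, the fingers measure 114 mm over their backs; the gripper's body (76 mm by 85 mm) begins 54 mm behind the grasp point. The pads swing forward as they close: fully open they stand 13 mm farther back than shut.
Start: joints at [1.169, 0.477, 0.022, 1.555, -0.011, 1.109, -0.083], TCP at [0.195, -0.646, 0.231] pointing down, gripper open.
Joint ranges: [-2.96, 2.96], [-0.34, 2.1], [-1.41, 1.46], [0.24, 2.44], [-1.37, 4.51], [0.17, 1.92], [-2.96, 2.96]. Speed limits (rad/s): [2.39, 2.39, 3.14, 3.14, 3.14, 3.14, 3.14].

INTERFACE

Orientations are given as a unit quaternion [w, x, y, z].
In Python, from station import * gives the robot as it stands.
- The arm moves only by the tool carry_out, never from a script. Its argument "rows" is text: rows parted by semicolons, each of 4 numbers parted by spaces: the shift along the world's x, y, z in mm, then the turn about the world's z in degrees. In form: dx dy dz yaw; .... A call has 1 to 10 rows; each row shifts and turns the commanded pose from where the row before left it; what a row does not reach is not made up. A row lasts 1/8 s, in which the tool goes at most 62.5 mm and 10.7 degrees, less where a joint would pass 70% of its speed; a pose out of reach is approached as far as the arm can. A call is refused whole if a number of a shift passes 62.5 or a number of a turn 10.7, either way. A call with a gripper value outside its range is refused whole. "claw" is the finger opening in mm, from 0 to 85.4, set as the call begins (left out, the last holds). The fingers move at their own pace and stop on an object; "force" is the grip in N (left out, the last holds). Time passes only in rows, so rows that do not move let the fingers close. It gives the time, the measured TCP pose, the force, the opening and the grip force at its end, in the units of the state.
- get_obs(): the state, without advancing time (a new reading comes with each control period).
- read_camera(name): name is "side" or "top" or "wrist"; returns a dict with "img" (480x640x3 uint8, blue, green, red), "fov_y" (degrees; the focal length in pixels is half the picture's height over the tangent of half this angle, whatever the lens; pixels are square), "cx", "cy" (the principal point, pixels), "distortion" ([k1, k2, p1, p2, k3] as OpenCV has them; the pictures are not rectified), "world_to_cam" (4x4, takes a point from world to camera coordinates). Camera axes: x right, y up, looking along -z (the intrinsics and any distortion apply to the point x, -y, -z); pixel columns grow to the right and rows downward; lengths in m; the calibration is good to about 2 mm. A picture is of the moment at which its call begins. There is no depth.
- hand_in(): hands the job in; it is judged then, once.
Trained networks look in the newest picture that a camera, given by its name, has taken for a name from the list of things; names that differ only in an ending like _2 or _b are one class to them, and where a whole thing is asked for, a point or a joint stands for the part that bears it (a point fixed in the world has none). Each returns a list of dicts, best first, with "confidence" (0 to 1); they miss things now and then, are a little off and sometimes report something else, mostly with a low value. They report only what shows in the picture. A call takes as long as a camera call. They do not tell look-alikes from the thing itself.
- recognise(camera, thing): "centre" ([column, row] in pixels, amid what is visible of it).
- outline_of(camera, thing): "pixels" (480x640 bool, what is visible of it) and "centre" ([column, row] in pixels, amid what is visible of it).
- place_of(camera, thing): "centre" ([column, row] in pixels: a listed point, or the origin of a listed thing).
The state is a dict: "t": time; "q": joint angles; "joint_vel": joint speeds; "joint_torque": joint torques, N m; "eef_pos": TCP position; "tool_rot": TCP orientation; "contact_force": force on the tool from outside, world axes, zero at the start; "torque": the same for the moment, N m; "gripper_width": opening from 0.0 (shut) to 1.0 (fully open); "grasp_force": force on a finger pad.
Only numpy, scipy, OpenCV 4.12 (cv2) and the standard library are available. Lean on these libraries where they do the work, as an engineer would, in place of code of your own. Each camera call takes 0.05 s, during which the arm holds its last target. There are 200 camera calls.

TASK

Pick up the steel sample pan by its handle, keeping it level, and tip all six stones from it into the round white sorting dish. Then set the empty pan down gently, upright and flat on the floor of the low grey tray, leaving the stones in the dish. Do not disturb the jar, the beaker or the magnifier that stand nearby.

Things in the scene. Friction and masses are not known exactly. Their poses are not given: they have to be found in the camera images.
- pan: Steel pan like a small dustpan, 240 g, holding the stones. Origin on its underside; z up, x to the spout (at first away from the robot within 0.8 rad). x from -85 (handle) to +71 mm, 84 mm wide. Floor 4 mm thick, flat for x -42 to +20 mm, then a 35 degree ramp up to the open lip. Rear (x -42 mm) and side walls 40 mm high, 4 mm thick; ramp cheeks 55 mm high.
- pan_handle (a point): Grip point, at (-80, 0, 42) mm in the pan frame, same axes: on the upright strap of the handle, 12 mm thick across (pan y), 10 mm along pan x, from 8 to 64 mm above the pan underside. It stands 33 mm clear of the rear wall, joined to it by a lower and a sloping upper link, also 12 mm thick.
- pan_lip (a point): Middle of the pan's pouring edge, in the pan frame at (71, 0, 36) mm.
- stone0: One of six rounded dark stones, 23 x 17 x 17 mm, 12 g; origin on its underside as it first lies, 8.5 mm from its centre (it turns with the stone).
- stone1: One of six rounded dark stones, 23 x 17 x 17 mm, 12 g; origin on its underside as it first lies, 8.5 mm from its centre (it turns with the stone).
- stone2: One of six rounded dark stones, 23 x 17 x 17 mm, 12 g; origin on its underside as it first lies, 8.5 mm from its centre (it turns with the stone).
- stone3: One of six rounded dark stones, 23 x 17 x 17 mm, 12 g; origin on its underside as it first lies, 8.5 mm from its centre (it turns with the stone).
- stone4: One of six rounded dark stones, 23 x 17 x 17 mm, 12 g; origin on its underside as it first lies, 8.5 mm from its centre (it turns with the stone).
- stone5: One of six rounded dark stones, 23 x 17 x 17 mm, 12 g; origin on its underside as it first lies, 8.5 mm from its centre (it turns with the stone).
- dish: Round white ceramic sorting dish (bowl), loose, 600 g, outer rim diameter 160 mm, 50 mm high, wall 4 mm, narrower at the foot. Origin at the centre of its underside.
- dish_in (a point): Centre of the dish's inner floor.
- tray: Low grey plastic tray fixed to the bench, outside 250 mm (its x) by 165 mm (its y), rim 18 mm high, walls and floor 5 mm thick, so 240 x 155 mm inside. Origin at the centre of its underside.
- jar: Bystander: closed glass jar with black cap, 60 mm diameter, 85 mm high. Origin under its centre.
- beaker: Bystander: empty glass beaker, 68 mm diameter, 100 mm high. Origin under its centre.
- lens: Bystander: black stand magnifier, a ring 42 mm in diameter with a glass in it, 26 mm high. Origin under its centre.
Things that resemble listed ones, but are neither listed nor needed, are in the scene too. There is more than one size of the dish; the job needs the largest.

How it is judged:
By the outcome, as a careful person would: the job done as asked, in the order asked, and still so for the second after the job is handed in, with the robot touching nothing.
It also fails if it takes over 58 s, if anything falls off the work surface, if the arm or the gripper's body presses on something with over 40 N, if the wrist force passes 120 N, or if a joint passes its speed limit or range.

## Working session

There is one attempt and no reset: what is moved stays moved. The work goes in short steps, Python scripts to look and compute and a tool call to move; the robot and the scene stay as the last step left them, time stands still between calls to the robot, and variables do not carry over. Pictures are saved under pics/ and viewed, at most 10 in all, crops included, and the job is handed in when it is done.

Besides the shell and the picture viewer there is one more tool, called after "Request:" as name(argument=value, ...), one argument or row to a line, values as JSON. carry_out: Moves the arm, as the interface text tells. Its arguments: {"type":"object","properties":{"rows":{"type":"string"},"claw":{"type":"number"},"force":{"type":"number"}},"required":["rows"]}

```bash
ls; mkdir -p pics; cat > h.py <<'E'
from station import *
import numpy as np, cv2
def cam(n):
    c=read_camera(n); h=c["img"].shape[0]; f=h/2/np.tan(np.radians(c["fov_y"])/2)
    c["K"]=np.array([[f,0,c["cx"]],[0,f,c["cy"]],[0,0,1]]); c["D"]=np.array(c["distortion"],float)
    W=np.array(c["world_to_cam"]); F=np.diag([1,-1,-1.]); c["R"]=F@W[:3,:3]; c["t"]=F@W[:3,3]; return c
def ray(c,p):
    u=cv2.undistortPoints(np.array([[p]],float),c["K"],c["D"])[0,0]
    return -c["R"].T@c["t"], c["R"].T@np.array([u[0],u[1],1])
def onz(c,p,z):
    o,d=ray(c,p); return o+d*(z-o[2])/d[2]
def tri(c1,p1,c2,p2):
    a,d=ray(c1,p1); b,e=ray(c2,p2); s=np.linalg.lstsq(np.c_[d,-e],b-a,rcond=None)[0]
    x,y=a+s[0]*d,b+s[1]*e; return (x+y)/2,np.linalg.norm(x-y)
def proj(c,P):
    return cv2.projectPoints(np.array(P,float).reshape(-1,1,3),cv2.Rodrigues(c["R"])[0],c["t"],c["K"],c["D"])[0][:,0]
E
python3 - <<'E'
from h import *
np.set_printoptions(precision=3,suppress=True)
o=get_obs();print({k:np.round(v,3) for k,v in o.items()})
H={"pan":0,"pan_handle":.042,"pan_lip":.036,"dish":0,"tray":0,"jar":0,"beaker":0,"lens":0,"dish_in":.004}
for n in("top","side"):
    c=cam(n);cv2.imwrite(f"pics/{n}0.png",c["img"]);print(n,c["fov_y"],-c["R"].T@c["t"])
    for k,z in H.items():
        for r in place_of(n,k)[:4]: print(k,round(r["confidence"],2),np.round(r["centre"]),onz(c,r["centre"],z)[:2])
E
```

```text
pics
{'t': np.float64(0.0), 'q': array([ 1.169,  0.478,  0.022,  1.556, -0.011,  1.109, -0.083]), 'joint_vel': array([ 0.   ,  0.   , -0.001, -0.001, -0.   ,  0.001,  0.001]), 'joint_torque': array([  0.001, -59.646,   1.608, -28.121,   0.012,   0.009,   0.   ]), 'eef_pos': array([ 0.195, -0.646,  0.23 ]), 'tool_rot': array([-0.001,  0.989,  0.146, -0.   ]), 'contact_force': array([ 0.144, -0.817,  0.21 ]), 'torque': array([-0.031, -0.035,  0.022]), 'grasp_force': np.float64(0.0), 'gripper_width': np.float64(1.001)}
top 56.74424558485308 [ 0.369 -0.008  0.757]
pan 0.97 [179. 244.] [0.535 0.252]
pan 0.45 [342. 232.] [ 0.573 -0.034]
pan 0.2 [170. 247.] [0.528 0.267]
pan_handle 0.61 [152. 288.] [0.449 0.273]
pan_lip 0.63 [184. 202.] [0.603 0.241]
pan_lip 0.37 [404. 132.] [ 0.756 -0.137]
dish 0.98 [304. 333.] [0.394 0.021]
dish 0.82 [340. 229.] [ 0.577 -0.031]
dish 0.77 [427. 404.] [ 0.289 -0.186]
dish 0.52 [270. 114.] [0.798 0.112]
tray 0.92 [492. 247.] [ 0.559 -0.302]
jar 0.81 [275. 117.] [0.791 0.103]
beaker 0.63 [406. 133.] [ 0.773 -0.149]
lens 0.94 [236. 348.] [0.363 0.133]
lens 0.4 [340. 229.] [ 0.577 -0.031]
dish_in 0.89 [339. 232.] [ 0.571 -0.03 ]
dish_in 0.8 [304. 331.] [0.398 0.021]
dish_in 0.55 [433. 404.] [ 0.289 -0.194]
side 56.48705813045698 [0.161 0.494 0.474]
pan 0.87 [212. 372.] [0.526 0.26 ]
pan_handle 0.95 [241. 387.] [0.45  0.274]
pan_lip 0.74 [187. 320.] [0.598 0.237]
dish 0.84 [503. 274.] [ 0.287 -0.192]
dish 0.8 [386. 314.] [0.398 0.019]
dish 0.62 [319. 261.] [ 0.568 -0.029]
dish 0.56 [318. 257.] [ 0.576 -0.04 ]
tray 0.76 [396. 204.] [ 0.563 -0.305]
tray 0.42 [210. 372.] [0.528 0.262]
jar 0.81 [174. 252.] [0.805 0.111]
jar 0.36 [228. 361.] [0.524 0.233]
beaker 0.83 [278. 205.] [ 0.77  -0.144]
lens 0.81 [369. 368.] [0.362 0.128]
dish_in 0.95 [502. 270.] [ 0.291 -0.197]
dish_in 0.87 [319. 256.] [ 0.573 -0.038]
dish_in 0.8 [387. 314.] [0.395 0.023]
```

View pics/top0.png

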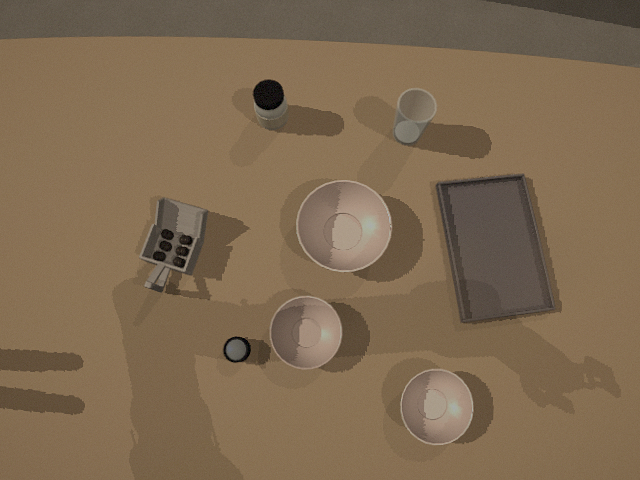

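View pics/side0.png

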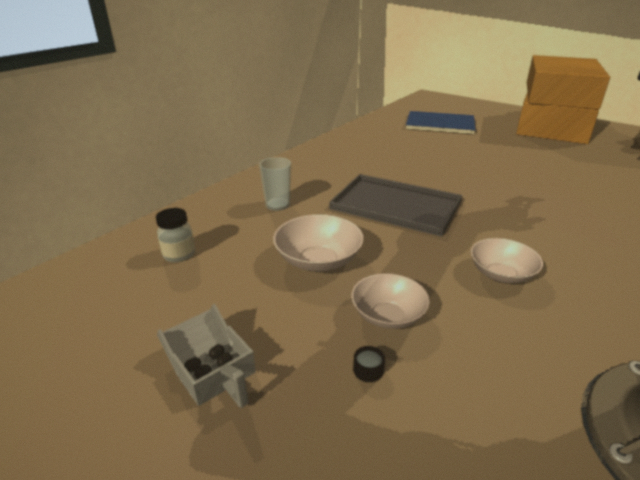

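The top view shows the pan at left (180,245) with its handle at (155,285). The largest dish is at (343,228) and the tray at (497,247). The side view agrees.

Request:
carry_out(
  rows="44 50 0 -4.2;44 50 0 -4.2;44 50 0 -4.2;44 50 0 -4.2;44 50 0 -4.2;44 50 0 -4.2;44 50 0 -4.3;0 50 0 0;0 50 0 0;0 50 0 0",
  claw=60,
)

```text
t: 2.25
eef_pos: [0.4845, -0.166, 0.2315]
tool_rot: [0.0, 0.994, -0.11, 0.0]
contact_force: [-0.2, 0.0, 0.3]
gripper_width: 0.704
grasp_force: 0.0
```

Request:
carry_out(
  rows="-7 60 0 0;-7 60 0 0;-7 60 0 0;-7 60 0 0;-7 60 0 0;-7 60 0 0;-7 59 0 0;0 0 0 0;0 0 0 0",
)

```text
t: 3.38
eef_pos: [0.4356, 0.2508, 0.2312]
tool_rot: [0.0, 0.994, -0.11, -0.0]
contact_force: [0.5, -0.3, 0.3]
gripper_width: 0.702
grasp_force: 0.0
```

```bash
python3 - <<'E'
from h import *
np.set_printoptions(precision=4,suppress=True)
o=get_obs();print(o["t"],o["eef_pos"],o["tool_rot"],o["q"])
C={n:cam(n) for n in("top","side","wrist")}
cv2.imwrite("pics/w1.png",C["wrist"]["img"])
P={}
for k,z in (("pan_handle",.042),("pan_lip",.036),("pan",0),("dish_in",.004)):
    for n,c in C.items():
        for r in place_of(n,k)[:3]:
            P.setdefault((k,n),r["centre"]); print(k,n,round(r["confidence"],2),np.round(r["centre"]),onz(c,r["centre"],z)[:2])
E
```

```text
3.375 [0.4356 0.2508 0.2312] [ 0.0004  0.9939 -0.1102 -0.    ] [-0.2692  0.2253 -0.4337  1.9362  0.1121  1.0038 -2.5454]
pan_handle top 0.89 [153. 290.] [0.4469 0.2716]
pan_handle top 0.74 [407. 132.] [ 0.7517 -0.1418]
pan_handle top 0.21 [187. 239.] [0.5355 0.2249]
pan_handle side 0.76 [242. 386.] [0.4494 0.2737]
pan_handle wrist 0.79 [288. 198.] [0.4545 0.2733]
pan_lip top 0.72 [188. 202.] [0.6021 0.2342]
pan_lip top 0.22 [340. 232.] [ 0.5629 -0.0302]
pan_lip side 0.56 [186. 323.] [0.5959 0.2408]
pan_lip wrist 0.91 [283.   8.] [0.6015 0.2409]
pan top 0.92 [178. 245.] [0.5335 0.2535]
pan side 0.84 [211. 369.] [0.5317 0.258 ]
pan wrist 0.85 [288. 105.] [0.5334 0.2568]
dish_in top 0.94 [434. 405.] [ 0.2873 -0.196 ]
dish_in top 0.8 [344. 234.] [ 0.567  -0.0382]
dish_in top 0.67 [306. 334.] [0.3934 0.0186]
dish_in side 0.89 [388. 316.] [0.3912 0.027 ]
dish_in side 0.83 [505. 269.] [ 0.2881 -0.2014]
dish_in side 0.69 [320. 257.] [ 0.5698 -0.0373]
dish_in wrist 0.94 [558. 194.] [0.3934 0.018 ]
dish_in wrist 0.72 [269. 136.] [0.5102 0.2808]
```

View pics/w1.png

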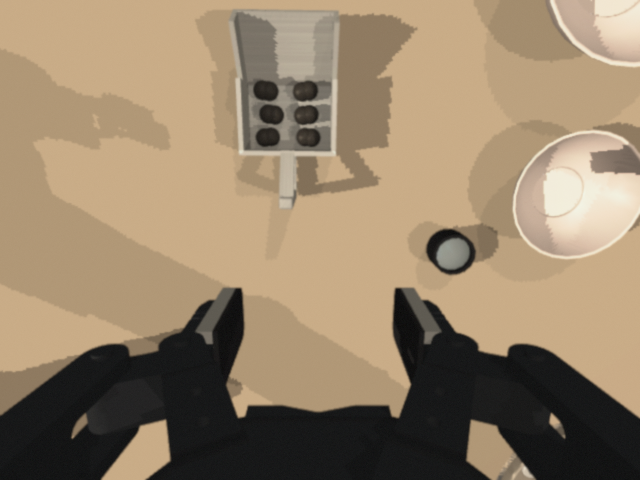

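The wrist view shows the handle at (287,200) in line with the tool, so the yaw is right. I'll approach from above and check again.

Request:
carry_out(
  rows="5 8 -33 0;5 7 -33 0;5 7 -32 0;0 0 -32 0;0 0 0 0;0 0 0 0",
)

```text
t: 4.88
eef_pos: [0.451, 0.2738, 0.1023]
tool_rot: [-0.0, 0.994, -0.11, 0.0]
contact_force: [-0.4, 0.1, 0.3]
gripper_width: 0.705
grasp_force: 0.0
```

```bash
python3 - <<'E'
from h import *
np.set_printoptions(precision=4,suppress=True)
o=get_obs();print(o["t"],o["eef_pos"],o["tool_rot"])
c=cam("wrist"); cv2.imwrite("pics/w2.png",c["img"])
for k,z in (("pan_handle",.042),("pan_lip",.036),("pan",0)):
    for r in place_of("wrist",k)[:2]: print(k,round(r["confidence"],2),np.round(r["centre"]),onz(c,r["centre"],z)[:2])
# TCP-column, projected at heights
e=o["eef_pos"]
print(proj(c,[[e[0],e[1],z] for z in (.09,.064,.042)]))
E
```

```text
4.875 [0.451  0.2738 0.1023] [-0.0004  0.9939 -0.1104  0.0004]
pan_handle 0.74 [320. 253.] [0.4532 0.2728]
pan_lip 0.63 [544. 315.] [0.3834 0.1492]
pan 0.85 [319. 111.] [0.5299 0.256 ]
[[318.8524 290.5593]
 [318.8358 270.2271]
 [318.825  256.7629]]
```

View pics/w2.png

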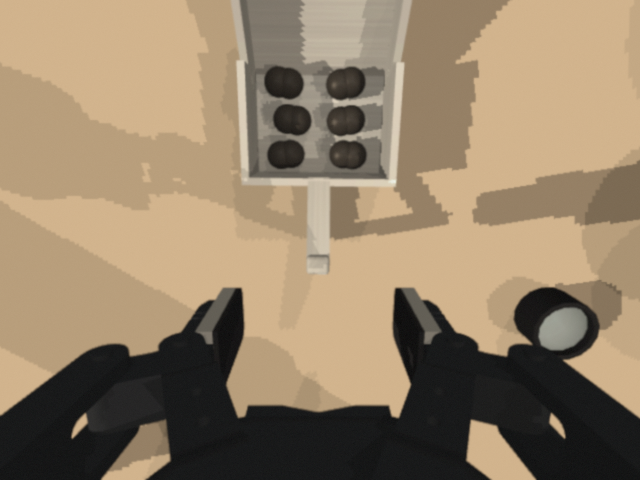

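The wrist view shows the handle top at (318,264), against (319,270) for the tool axis, so I'll move 3 mm forward. Then I'll go down and grip.

Request:
carry_out(
  rows="3 -1 -20 0;0 0 -20 0;0 0 -20 0;0 0 -20 0;0 0 0 0;0 0 0 0",
)

```text
t: 5.82
eef_pos: [0.4541, 0.2728, 0.0223]
tool_rot: [-0.0, 0.994, -0.11, 0.001]
contact_force: [-0.3, 0.4, 0.6]
gripper_width: 0.703
grasp_force: 0.0
```

Request:
carry_out(
  rows="0 0 0 0;0 0 0 0;0 0 0 0;0 0 0 0;0 0 0 0;0 0 0 0",
  claw=0,
  force=40,
)

```text
t: 6.58
eef_pos: [0.4537, 0.2725, 0.0218]
tool_rot: [-0.0, 0.994, -0.11, 0.0]
contact_force: [-0.9, -1.2, 5.7]
gripper_width: 0.137
grasp_force: 40.7
```

Request:
carry_out(
  rows="0 0 0 0;0 0 0 0;0 0 0 0;0 0 5 0;0 0 5 0;0 0 5 0;0 0 5 0;0 0 0 0;0 0 0 0",
  force=120,
)

```text
t: 7.7
eef_pos: [0.4534, 0.2723, 0.0412]
tool_rot: [0.0, 0.994, -0.11, -0.0]
contact_force: [0.2, -0.3, -3.7]
gripper_width: 0.124
grasp_force: 116.9
```

```bash
cat > tilt.py <<'E'
from h import *
np.set_printoptions(precision=4,suppress=True)
o=get_obs();print(o["t"],o["eef_pos"],o["tool_rot"],o["contact_force"],o["torque"],o["grasp_force"])
C={n:cam(n) for n in("top","side","wrist")}
for k in ("pan_handle","pan_lip","pan"):
    P={}
    for n in C:
        r=place_of(n,k)[:1]
        if r: P[n]=r[0]["centre"]; print(k,n,round(r[0]["confidence"],2),np.round(r[0]["centre"]))
    for a,b in (("top","side"),("wrist","side")):
        if a in P and b in P: print("  ",a,b,*tri(C[a],P[a],C[b],P[b]))
import sys
if len(sys.argv)>1: cv2.imwrite("pics/"+sys.argv[1],C[sys.argv[2]]["img"])
E
python3 tilt.py s3.png side
```

```text
7.7 [0.4534 0.2723 0.0412] [ 0.      0.9939 -0.1103 -0.    ] [ 0.2251 -0.3189 -3.7439] [-0.0102  0.1536  0.061 ] 116.8789878487587
pan_handle top 0.86 [148. 292.]
pan_handle side 0.88 [236. 377.]
pan_handle wrist 0.56 [320. 326.]
   top side [0.4464 0.2762 0.0603] 0.011851516705864809
   wrist side [0.453  0.2745 0.0579] 0.005491556100654176
pan_lip top 0.83 [182. 197.]
pan_lip side 0.57 [185. 312.]
pan_lip wrist 0.41 [316. 108.]
   top side [0.6036 0.2378 0.0508] 0.00625986704757547
   wrist side [0.529  0.2663 0.1136] 0.021178507081268814
pan top 0.97 [178. 245.]
pan side 0.94 [211. 360.]
pan wrist 0.75 [318. 107.]
   top side [0.5331 0.252  0.0111] 0.004023353463840379
   wrist side [0.53   0.2556 0.0173] 0.0006609866341282714
```

View pics/s3.png

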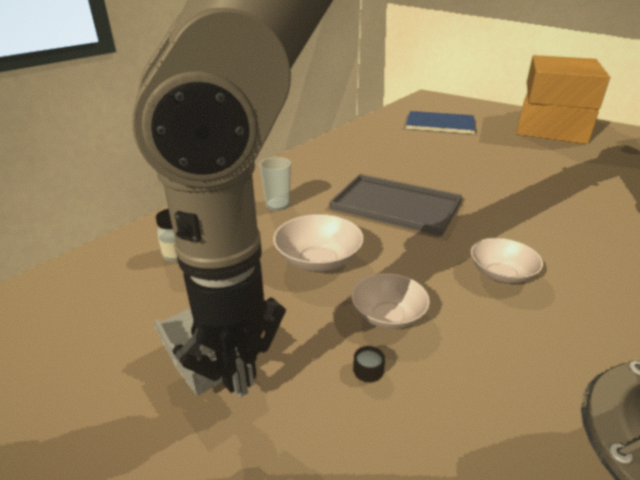

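The lift held and the pan is level, with the lip at z 0.051 against 0.055 expected. I'll carry it to the dish.

Request:
carry_out(
  rows="0 0 8 0;0 0 16 0;0 0 22 0;0 0 26 0;0 0 26 0;2 -8 22 0;4 -16 13 0;5 -26 6 0;6 -32 0 0;7 -35 0 0",
)

```text
t: 9.55
eef_pos: [0.4776, 0.1548, 0.1817]
tool_rot: [-0.0, 0.994, -0.11, 0.001]
contact_force: [0.7, -0.0, -2.9]
gripper_width: 0.116
grasp_force: 117.0
```

Request:
carry_out(
  rows="7 -35 0 0;7 -35 0 0;6 -33 0 0;5 -28 0 0;4 -20 0 0;3 -15 0 0;2 -8 0 0;0 -3 0 0;0 0 0 0;0 0 0 0",
)

```text
t: 10.8
eef_pos: [0.5114, -0.0208, 0.1803]
tool_rot: [-0.0, 0.994, -0.11, -0.0]
contact_force: [-0.8, 0.4, -3.1]
gripper_width: 0.121
grasp_force: 117.0
```

```bash
cat >> tilt.py <<'E'
for n in ("top","side","wrist"):
    for r in place_of(n,"dish_in")[:3]: print("dish_in",n,round(r["confidence"],2),np.round(r["centre"]),onz(C[n],r["centre"],.004)[:2])
E
python3 tilt.py s4.png side
```

```text
10.8 [ 0.5114 -0.0208  0.1803] [-0.0001  0.994  -0.1097 -0.0001] [-0.7506  0.3936 -3.099 ] [ 0.0878  0.274  -0.0347] 116.98477238416672
pan_handle side 0.9 [342. 170.]
pan_handle wrist 0.81 [318. 327.]
   wrist side [ 0.5124 -0.0195  0.199 ] 0.004086107106309693
pan_lip side 0.82 [285. 147.]
pan side 0.74 [310. 179.]
pan wrist 0.58 [317. 105.]
   wrist side [ 0.5896 -0.0365  0.1553] 0.0024072315758103
dish_in top 0.89 [308. 333.] [0.3949 0.015 ]
dish_in side 0.94 [389. 316.] [0.39   0.0252]
dish_in side 0.59 [320. 258.] [ 0.5672 -0.0337]
dish_in wrist 0.92 [538. 392.] [ 0.291  -0.1926]
```

View pics/s4.png

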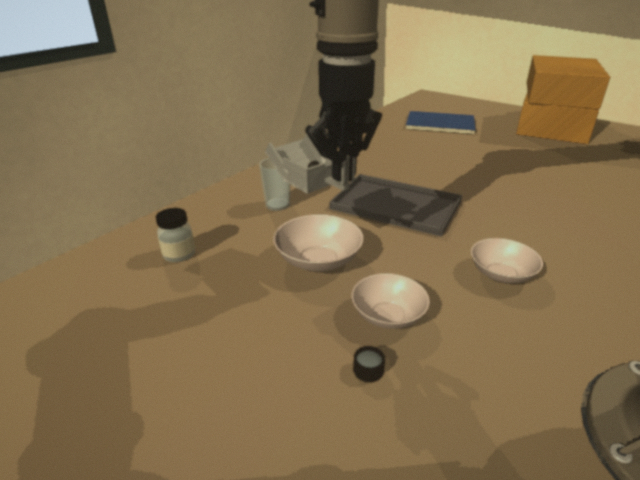

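The side view shows the pan level above the large dish, with its lip near (285,147). Next I'll ease the grip in steps so the pan pivots nose-down between the pads.

```bash
cat > th.py <<'E'
from h import *
from scipy.optimize import minimize_scalar
import sys
np.set_printoptions(precision=3,suppress=True)
o=get_obs(); w,x,y,z=o["tool_rot"]; yaw=2*np.arctan2(y,x); u=np.array([np.cos(yaw),np.sin(yaw),0]); k=np.array([0,0,1])
g=o["eef_pos"]+.019*k
print(o["t"],o["eef_pos"],o["contact_force"],o["torque"],o["grasp_force"])
L={"pan_lip":(.151,-.006),"pan":(.080,-.042)}
def pt(n,t): a,b=L[n]; return g+u*(a*np.cos(t)+b*np.sin(t))+k*(-a*np.sin(t)+b*np.cos(t))
obs=[]
for c in ("side","wrist","top"):
    C=cam(c)
    if len(sys.argv)>2 and sys.argv[2]==c: cv2.imwrite("pics/"+sys.argv[1],C["img"])
    for n in L:
        r=place_of(c,n)[:1]
        if r and r[0]["confidence"]>.4:
            e=lambda t:np.linalg.norm(proj(C,pt(n,t))[0]-r[0]["centre"])
            T=np.linspace(-.3,2.2,126); t=min(T,key=e); print(c,n,round(r[0]["confidence"],2),np.round(r[0]["centre"]),"tilt",round(np.degrees(t)),"err",round(e(t),1))
E
echo
```

Request:
carry_out(
  rows="0 0 0 0;0 0 0 0;0 0 0 0;0 0 0 0",
  force=60,
)

```text
t: 12.05
eef_pos: [0.5115, -0.0217, 0.1803]
tool_rot: [0.0, 0.994, -0.11, 0.0]
contact_force: [-0.3, 0.5, -3.4]
gripper_width: 0.123
grasp_force: 117.0
```

```bash
python3 th.py
```

```text
12.05 [ 0.512 -0.022  0.18 ] [-0.281  0.46  -3.413] [0.077 0.205 0.045] 116.99642211198807
side pan_lip 0.85 [285. 145.] tilt 0 err 0.4
side pan 0.57 [308. 180.] tilt 1 err 3.8
wrist pan 0.65 [317. 105.] tilt 1 err 2.4
```

Request:
carry_out(
  rows="0 0 0 0;0 0 0 0;0 0 0 0",
  force=60,
  claw=0,
)

```text
t: 12.88
eef_pos: [0.5115, -0.0216, 0.1803]
tool_rot: [0.0, 0.994, -0.11, -0.0]
contact_force: [-0.8, -0.0, -3.0]
gripper_width: 0.123
grasp_force: 117.0
```

Request:
carry_out(
  rows="0 0 0 0;0 0 0 0;0 0 0 0",
  force=40,
  claw=10,
)

```text
t: 13.25
eef_pos: [0.5115, -0.0216, 0.1803]
tool_rot: [-0.0, 0.994, -0.11, -0.0]
contact_force: [0.7, -0.8, -2.9]
gripper_width: 0.121
grasp_force: 110.4
```

Request:
carry_out(
  rows="0 0 0 0;0 0 0 0;0 0 0 0",
  force=40,
  claw=10.8,
)

```text
t: 13.62
eef_pos: [0.5115, -0.0216, 0.1803]
tool_rot: [0.0, 0.994, -0.11, -0.0]
contact_force: [0.3, -0.3, -2.7]
gripper_width: 0.134
grasp_force: 66.5
```

Request:
carry_out(
  rows="0 0 0 0;0 0 0 0;0 0 0 0",
  force=40,
  claw=11.2,
)

```text
t: 14.0
eef_pos: [0.5115, -0.0216, 0.1803]
tool_rot: [0.0, 0.994, -0.11, 0.0]
contact_force: [-0.3, -0.1, -3.5]
gripper_width: 0.135
grasp_force: 44.3
```

```bash
python3 th.py
```

```text
14.0 [ 0.512 -0.022  0.18 ] [-0.334 -0.113 -3.535] [0.061 0.23  0.039] 44.326874166727066
side pan_lip 0.85 [287. 148.] tilt 2 err 1.5
side pan 0.98 [308. 177.] tilt -1 err 2.7
wrist pan 0.57 [317. 107.] tilt 2 err 2.4
```

Still level at 44 N, so I'll ease further.

Request:
carry_out(
  rows="0 0 0 0;0 0 0 0;0 0 0 0",
  force=20,
  claw=11.5,
)

```text
t: 14.82
eef_pos: [0.5115, -0.0217, 0.1803]
tool_rot: [0.0, 0.994, -0.11, -0.0]
contact_force: [-0.1, -0.4, -2.9]
gripper_width: 0.141
grasp_force: 27.6
```

```bash
python3 th.py
```

```text
14.825 [ 0.512 -0.022  0.18 ] [-0.111 -0.442 -2.928] [ 0.048  0.247 -0.044] 27.620483189821243
side pan_lip 0.67 [287. 146.] tilt 1 err 2.1
side pan 0.9 [308. 179.] tilt 1 err 3.3
wrist pan 0.66 [316. 106.] tilt 2 err 3.3
```

Request:
carry_out(
  rows="0 0 0 0;0 0 0 0",
  force=20,
  claw=11.7,
)

```text
t: 15.52
eef_pos: [0.5116, -0.0217, 0.1803]
tool_rot: [-0.0, 0.994, -0.11, 0.0]
contact_force: [-0.4, -0.5, -3.4]
gripper_width: 0.136
grasp_force: 15.8
```

```bash
python3 th.py
```

```text
15.525 [ 0.512 -0.022  0.18 ] [-0.384 -0.462 -3.425] [-0.003  0.118 -0.05 ] 15.83479793742299
side pan_lip 0.65 [292. 181.] tilt 25 err 0.8
side pan 0.64 [322. 199.] tilt 26 err 0.1
wrist pan_lip 0.67 [318.  63.] tilt 44 err 0.4
wrist pan 0.64 [318. 207.] tilt 45 err 0.5
```

```bash
python3 th.py s5.png wrist
```

```text
15.975 [ 0.512 -0.022  0.18 ] [-0.038  0.622 -3.166] [0.062 0.091 0.006] 14.545672293752432
side pan 0.92 [333. 215.] tilt 49 err 1.4
wrist pan_lip 0.59 [318.  69.] tilt 45 err 1.0
wrist pan 0.71 [317. 329.] tilt 92 err 2.4
```

View pics/s5.png

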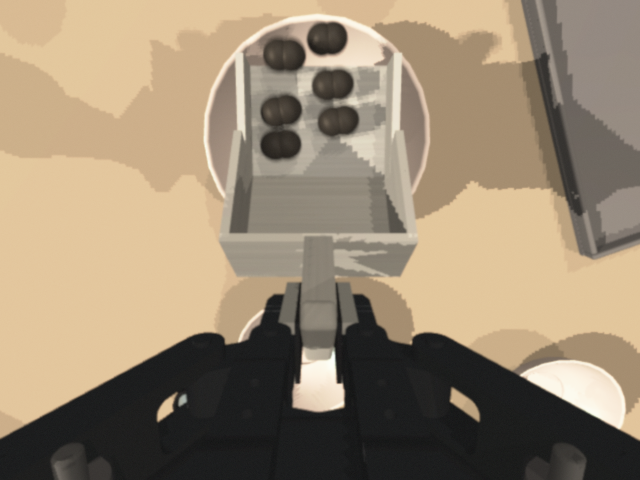

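The wrist view shows the pan at about 48° with the stones sliding off the ramp, and the lip (y≈65) on the far half of the dish. I'll shift back so they land nearer the centre.

Request:
carry_out(
  rows="-12 3 0 0;-12 3 0 0",
)

```text
t: 16.68
eef_pos: [0.4863, -0.0154, 0.1802]
tool_rot: [0.0, 0.994, -0.11, -0.0]
contact_force: [-0.8, -0.6, -2.4]
gripper_width: 0.137
grasp_force: 14.6
```

```bash
python3 th.py s6.png wrist
```

```text
16.675 [ 0.486 -0.015  0.18 ] [-0.82  -0.649 -2.411] [ 0.076  0.095 -0.017] 14.636932108551264
side pan 0.91 [340. 221.] tilt 45 err 3.5
wrist pan_lip 0.92 [314.  71.] tilt 45 err 4.8
wrist pan 0.75 [318. 208.] tilt 45 err 0.6
```

View pics/s6.png

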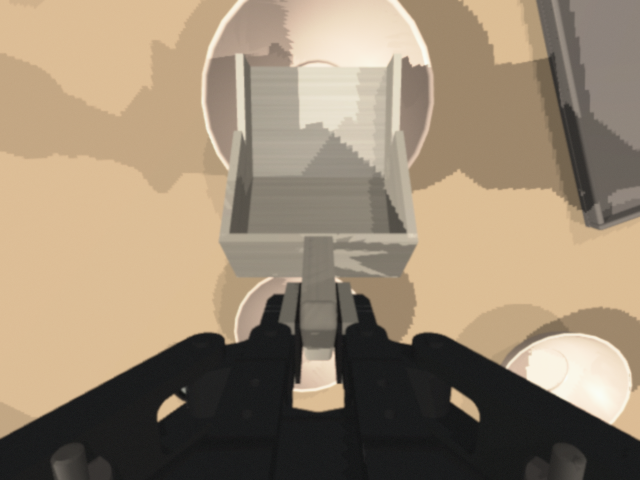

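All six stones have left the pan. I'll check them and the tray with the top and side cameras, without viewing.

Request:
carry_out(
  rows="-6 0 8 0;-6 0 12 0;-6 -5 14 0;0 -15 10 0;0 -25 0 2;0 -30 0 3;0 -30 0 3;0 -25 0 3;0 -15 0 2;0 -5 0 0",
  claw=11.4,
)

```text
t: 18.38
eef_pos: [0.4692, -0.167, 0.2252]
tool_rot: [0.0, 1.0, 0.002, 0.0]
contact_force: [-0.8, 0.1, -1.6]
gripper_width: 0.136
grasp_force: 16.1
```

```bash
python3 - <<'E'
from h import *
np.set_printoptions(precision=3,suppress=True)
o=get_obs();print(o["t"],o["eef_pos"],o["grasp_force"])
for n in("top","side"):
    c=cam(n)
    S=[]
    for i in range(1): S+=[(round(r["confidence"],2),onz(c,r["centre"],.02)[:2]) for r in recognise(n,f"stone{i}")]
    print(n,"stones",S)
    for r in outline_of(n,"tray")[:1]:
        m=r["pixels"].astype(np.uint8); ct=max(cv2.findContours(m,0,1)[0],key=cv2.contourArea)[:,0]
        P=np.array([onz(c,p,.018)[:2] for p in ct])
        R=cv2.minAreaRect((P*1000).astype(np.float32)); print(n,"tray",round(r["confidence"],2),R)
    if n=="top": cv2.imwrite("pics/t7.png",c["img"])
E
```

```text
18.375 [ 0.469 -0.167  0.225] 16.10220456495881
top stones [(0.65, array([ 0.548, -0.036])), (0.59, array([ 0.553, -0.049])), (0.57, array([ 0.696, -0.031])), (0.51, array([ 0.575, -0.028]))]
top tray 0.66 ((469.5797424316406, -315.46826171875), (69.17913818359375, 172.0599365234375), 9.003278732299805)
side stones [(0.65, array([ 0.567, -0.013])), (0.46, array([ 0.55, -0.04])), (0.43, array([ 0.547, -0.037])), (0.37, array([ 0.56 , -0.029]))]
side tray 0.81 ((554.8056640625, -287.32427978515625), (256.64788818359375, 200.1103515625), 8.824939727783203)
```

View pics/t7.png

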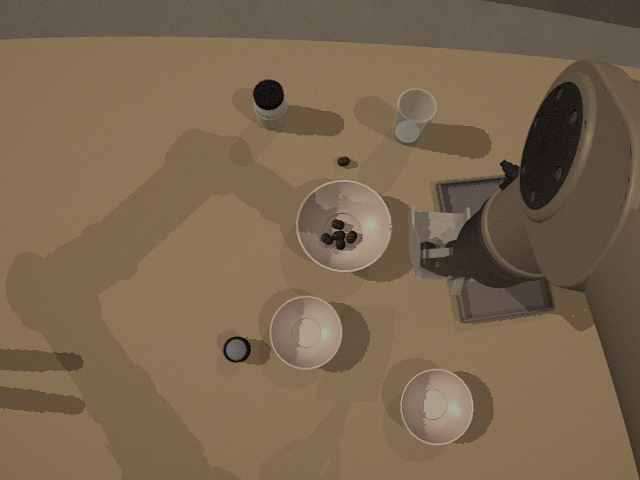

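The top view shows five stones in the dish. One overshot onto the bench at (343,161), so I'll retrieve it later. First the pan goes into the tray; I'll get the tray pose from its corners in the first picture.

```bash
python3 - <<'E'
from h import *
np.set_printoptions(precision=4,suppress=True)
c=cam("top")
P=np.array([onz(c,p,.018)[:2] for p in [(437,183),(524,176),(552,307),(463,321)]]);print(P,P.mean(0))
for a,b in((3,0),(2,1)): d=P[b]-P[a];print(np.linalg.norm(d),np.degrees(np.arctan2(d[1],d[0])))
print(np.linalg.norm(P[0]-P[1]))
s=onz(c,(343.5,161),.0085);print("stone",s)
g=c["img"][150:172,333:355].min(2)<60
ys,xs=np.nonzero(g);print(xs.mean()+333,ys.mean()+150,len(xs)); 
w,v=np.linalg.eigh(np.cov(np.array([onz(c,(x+333,y+150),.0085)[:2] for x,y in zip(xs,ys)]).T)); print(w**.5*2,v)
E
python3 th.py
```

```text
[[ 0.667  -0.2002]
 [ 0.691  -0.3629]
 [ 0.4541 -0.3982]
 [ 0.4251 -0.2414]] [ 0.5593 -0.3007]
0.2454164166393124 9.660524792558457
0.23951277743478955 8.481459195891986
0.16445644358139955
stone [ 0.704  -0.0315  0.0085]
343.8220338983051 161.6949152542373 118
[0.0111 0.0138] [[-0.9377  0.3474]
 [ 0.3474  0.9377]]
18.725 [ 0.47  -0.165  0.224] [ 0.868  0.182 -2.622] [ 0.068  0.074 -0.048] 16.101461593061686
side pan_lip 0.57 [361. 171.] tilt 47 err 0.9
side pan 0.83 [395. 170.] tilt 46 err 4.2
wrist pan_lip 0.76 [317.  71.] tilt 45 err 2.3
top pan_lip 0.87 [435. 212.] tilt 44 err 1.8
top pan 0.66 [443. 260.] tilt 45 err 4.2
```

Request:
carry_out(
  rows="8 -12 0 1;13 -22 0 2;16 -30 -15 2;16 -30 -25 2;12 -22 -25 2;8 -14 -18 0;4 -7 -12 0;0 0 0 0;0 0 0 0",
)

```text
t: 20.3
eef_pos: [0.5469, -0.3022, 0.13]
tool_rot: [0.0, 0.997, 0.082, 0.0]
contact_force: [0.3, 0.1, -2.0]
gripper_width: 0.141
grasp_force: 16.1
```

```bash
python3 th.py
```

```text
20.3 [ 0.547 -0.302  0.13 ] [ 0.332  0.131 -1.999] [-0.004  0.06  -0.076] 16.135390168055892
side pan_lip 0.72 [361. 179.] tilt 44 err 2.9
side pan 0.77 [391. 177.] tilt 42 err 0.8
wrist pan_lip 0.56 [319.  68.] tilt 45 err 1.6
wrist pan 0.78 [318. 211.] tilt 46 err 0.7
top pan_lip 0.8 [490. 190.] tilt 44 err 1.2
top pan 0.59 [504. 230.] tilt 46 err 1.5
```

Request:
carry_out(
  rows="0 0 -14 0;0 0 -12 0;0 0 -7 0;-4 -1 -5 0;-4 0 -5 0;-4 -1 -5 0;-4 -1 -4 0;-7 -1 -6 0;-7 -1 -6 0",
)

```text
t: 21.88
eef_pos: [0.5164, -0.308, 0.0659]
tool_rot: [0.0, 0.997, 0.081, 0.0]
contact_force: [-2.0, 0.4, 3.0]
gripper_width: 0.137
grasp_force: 18.8
```

```bash
python3 th.py
```

```text
21.875 [ 0.516 -0.308  0.066] [-2.029  0.354  3.046] [0.21  0.005 0.072] 18.815439082682133
side pan_lip 0.82 [361. 190.] tilt 25 err 1.7
side pan 0.73 [330. 254.] tilt 23 err 83.4
wrist pan 0.76 [318. 163.] tilt 26 err 1.8
top pan_lip 0.63 [485. 195.] tilt 24 err 1.3
top pan 0.74 [493. 238.] tilt 24 err 0.4
```

The pan is pivoting back as planned, now at 25°. I'll continue until it lies flat.

Request:
carry_out(
  rows="-6 -1 -7 0;-6 -1 -7 0;-4 -1 -5 0;-4 -1 -6 0;-3 0 -6 0;-3 0 -6 0;0 0 -1 0;0 0 0 0;0 0 0 0",
)

```text
t: 23.45
eef_pos: [0.4899, -0.3119, 0.0273]
tool_rot: [0.0, 0.997, 0.081, -0.001]
contact_force: [-2.0, -0.9, 3.3]
gripper_width: 0.139
grasp_force: 19.2
```

```bash
python3 th.py
```

```text
23.45 [ 0.49  -0.312  0.027] [-1.998 -0.938  3.273] [-0.079  0.388 -0.06 ] 19.179099798202515
side pan_lip 0.93 [365. 182.] tilt 0 err 1.3
side pan 0.85 [393. 202.] tilt 0 err 1.4
wrist pan 0.8 [316. 106.] tilt 1 err 3.4
top pan_lip 0.98 [493. 198.] tilt -1 err 3.4
top pan 0.98 [493. 240.] tilt -2 err 1.9
```

Request:
carry_out(
  rows="0 0 0 0;0 0 0 0;0 0 8 0;0 0 25 0;0 0 40 0;0 0 50 0;0 0 40 0;10 15 10 0;28 40 0 0;32 45 0 0",
  claw=40,
)

```text
t: 25.15
eef_pos: [0.5608, -0.2104, 0.2]
tool_rot: [-0.0, 0.997, 0.081, -0.0]
contact_force: [0.1, -1.4, -0.2]
gripper_width: 0.471
grasp_force: 0.0
```

Request:
carry_out(
  rows="32 45 0 0;32 45 0 0;32 45 -20 0;26 36 -20 0;8 11 -20 0;0 0 0 0;0 0 0 0",
)

```text
t: 26.02
eef_pos: [0.6901, -0.0318, 0.1406]
tool_rot: [0.001, 0.997, 0.08, -0.0]
contact_force: [0.4, -0.0, -0.3]
gripper_width: 0.47
grasp_force: 0.0
```

```bash
cat > st.py <<'E'
from h import *
np.set_printoptions(precision=4,suppress=True)
o=get_obs();print(o["t"],o["eef_pos"],o["tool_rot"])
c=cam("wrist")
for r in outline_of("wrist","stone0")[:8]:
    p=onz(c,r["centre"],.0085)[:2]
    if abs(p-[.704,-.0315]).max()<.06:
        ys,xs=np.nonzero(r["pixels"]); Q=np.array([onz(c,(x,y),.0085)[:2] for x,y in zip(xs[::3],ys[::3])])
        w,v=np.linalg.eigh(np.cov(Q.T)); print(round(r["confidence"],2),r["centre"],p,Q.mean(0),"semi",w**.5*2,"long axis deg",np.degrees(np.arctan2(v[1,1],v[0,1])))
c=cam("side")
for k in("pan","jar","beaker","lens"):
    for r in place_of("side",k)[:1]: print(k,onz(c,r["centre"],.005 if k=="pan" else 0))
E
python3 st.py
```

```text
26.025 [ 0.6901 -0.0318  0.1406] [ 0.0007  0.9968  0.0802 -0.0002]
0.79 [321.4, 207.9] [ 0.7049 -0.0316] [ 0.7045 -0.0291] semi [0.0089 0.0118] long axis deg 104.62897605429364
pan [ 0.5626 -0.2967  0.005 ]
jar [0.7986 0.1065 0.    ]
beaker [ 0.773  -0.1441  0.    ]
lens [0.3583 0.1335 0.    ]
```

Request:
carry_out(
  rows="5 1 0 10.6;5 1 0 10.6;5 0 0 10.6;0 0 -15 10.6;0 0 -15 10.6;0 0 -15 10.6;0 0 -15 10.6;0 0 -10 10.6;0 0 0 10.5;0 0 0 0",
  claw=34,
)

```text
t: 27.62
eef_pos: [0.7055, -0.0282, 0.0702]
tool_rot: [-0.0, 0.612, 0.791, 0.0]
contact_force: [0.4, 0.7, -0.1]
gripper_width: 0.398
grasp_force: 0.0
```

```bash
sed -i '/^c=cam("side")/,$d' st.py; python3 st.py
```

```text
27.625 [ 0.7055 -0.0282  0.0702] [-0.0002  0.6122  0.7907  0.0001]
0.68 [313.9, 257.1] [ 0.7033 -0.0286] [ 0.7038 -0.0293] semi [0.0086 0.012 ] long axis deg 103.21001343164207
```

Request:
carry_out(
  rows="-1 -1 -22 0;-1 0 -22 0;0 0 -14 0;0 0 -8 0;0 0 0 0;0 0 0 0",
)

```text
t: 28.48
eef_pos: [0.7041, -0.0285, 0.0049]
tool_rot: [0.0, 0.611, 0.791, 0.0]
contact_force: [0.9, -0.4, 0.6]
gripper_width: 0.4
grasp_force: 0.0
```

Request:
carry_out(
  rows="0 0 0 0;0 0 0 0;0 0 0 0;0 0 0 0;0 0 10 0;0 0 25 0;0 0 35 0;0 0 30 0",
  claw=0,
  force=30,
)

```text
t: 29.48
eef_pos: [0.704, -0.0284, 0.1073]
tool_rot: [0.001, 0.611, 0.791, 0.001]
contact_force: [0.1, -1.2, 0.8]
gripper_width: 0.175
grasp_force: 29.4
```

Request:
carry_out(
  rows="-10 0 0 0;-25 -1 0 0;-35 -1 0 0;-32 -1 0 0;-18 0 -15 0;-6 0 -22 0;0 0 -20 0;0 0 -10 0;0 0 0 0;0 0 0 0",
)

```text
t: 30.72
eef_pos: [0.5782, -0.0314, 0.0378]
tool_rot: [0.0, 0.611, 0.791, 0.0]
contact_force: [0.1, -0.1, 0.3]
gripper_width: 0.175
grasp_force: 29.4
```

Request:
carry_out(
  rows="0 0 0 0;0 0 0 0;0 0 0 0;0 0 20 0;0 0 40 0;0 0 50 0;0 0 50 0;0 -20 10 -10;-5 -40 0 -10.6;-10 -45 0 -10.6",
  claw=28,
)

```text
t: 31.98
eef_pos: [0.5629, -0.1368, 0.2093]
tool_rot: [0.001, 0.803, 0.596, 0.001]
contact_force: [1.0, -0.5, -1.6]
gripper_width: 0.331
grasp_force: 0.0
```

```bash
python3 - <<'E'
from h import *
np.set_printoptions(precision=3,suppress=True)
o=get_obs();print(o["t"],o["eef_pos"],o["tool_rot"])
for n in("top","side"):
    c=cam(n)
    if n=="top": cv2.imwrite("pics/t8.png",c["img"])
    print(n,[(round(r["confidence"],2),onz(c,r["centre"],.015)[:2]) for r in recognise(n,"stone0")])
    for k,z in (("pan_handle",.047),("pan_lip",.041),("pan",.005)):
        for r in place_of(n,k)[:1]: print(k,round(r["confidence"],2),onz(c,r["centre"],z)[:2])
c=cam("top") if 0 else None
I=cv2.imread("pics/t8.png"); cv2.imwrite("pics/t8.png",cv2.resize(I[60:380,220:620],None,fx=1.8,fy=1.8,interpolation=cv2.INTER_CUBIC))
E
```

```text
31.975 [ 0.563 -0.137  0.209] [0.001 0.803 0.596 0.001]
top [(0.45, array([ 0.568, -0.048])), (0.25, array([ 0.587, -0.034]))]
pan_handle 0.92 [ 0.485 -0.311]
pan_lip 0.7 [ 0.637 -0.293]
pan 0.66 [ 0.56  -0.005]
side [(0.72, array([ 0.517, -0.293])), (0.59, array([ 0.561, -0.011])), (0.54, array([ 0.568, -0.037])), (0.5, array([ 0.576, -0.042])), (0.45, array([ 0.549, -0.035])), (0.44, array([ 0.554, -0.057]))]
pan_handle 0.83 [ 0.492 -0.311]
pan_lip 0.71 [ 0.628 -0.28 ]
pan 0.79 [ 0.568 -0.291]
```

View pics/t8.png

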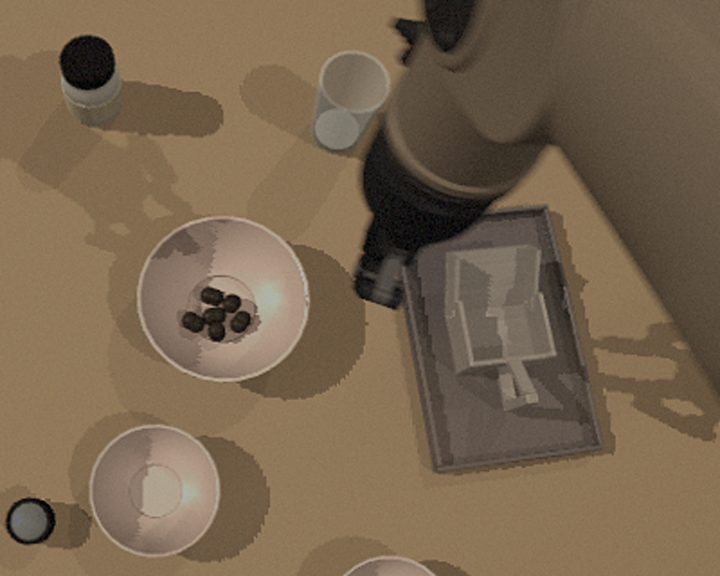

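I count six stones in the dish, and the pan lies flat in the tray. The last stone went in after the pan was down. To keep the asked order, I'll lift the pan a little by its handle and set it down again.

Request:
carry_out(
  rows="-12 -29 0 -10.7;-12 -29 0 -10.7;-12 -29 0 -10.7;-12 -29 0 -10.7;-12 -29 0 -10.7;-13 -30 0 -10.6;0 0 -30 0;0 0 -40 0;0 0 0 0;0 0 0 0",
)

```text
t: 33.72
eef_pos: [0.4905, -0.3115, 0.1385]
tool_rot: [0.0, 0.997, 0.082, 0.001]
contact_force: [0.8, 0.1, 0.1]
gripper_width: 0.332
grasp_force: 0.0
```

```bash
python3 - <<'E'
from h import *
o=get_obs();print(o["t"],o["eef_pos"],o["tool_rot"])
c=cam("wrist")
for r in place_of("wrist","pan_handle")[:2]: print(r["confidence"],onz(c,r["centre"],.047))
e=o["eef_pos"]; print(proj(c,[[e[0],e[1],.069]]))
cv2.imwrite("pics/w9.png",c["img"])
E
```

```text
33.725 [ 0.49051415 -0.31149038  0.13849329] [2.10657869e-04 9.96647818e-01 8.18088504e-02 6.28557756e-04]
0.61 [ 0.48848354 -0.3099373   0.047     ]
[[318.71056225 252.33119297]]
```

Request:
carry_out(
  rows="0 0 -30 0;0 0 -35 0;0 0 -25 0;0 0 -14 0;0 0 -7 0;0 0 0 0;0 0 0 0",
)

```text
t: 34.7
eef_pos: [0.4902, -0.312, 0.0273]
tool_rot: [0.0, 0.997, 0.081, 0.001]
contact_force: [0.5, 0.4, -0.5]
gripper_width: 0.327
grasp_force: 0.0
```

Request:
carry_out(
  rows="0 0 0 0;0 0 0 0;0 0 0 0;0 0 0 0;0 0 0 0;0 0 0 0",
  claw=0,
  force=100,
)

```text
t: 35.45
eef_pos: [0.4899, -0.3119, 0.0272]
tool_rot: [0.0, 0.997, 0.081, 0.0]
contact_force: [-1.8, 0.8, 6.6]
gripper_width: 0.121
grasp_force: 97.3
```

Request:
carry_out(
  rows="0 0 4 0;0 0 8 0;0 0 10 0;0 0 8 0;0 0 4 0;0 0 0 0;0 0 0 0",
)

```text
t: 36.33
eef_pos: [0.4893, -0.3116, 0.06]
tool_rot: [-0.0, 0.997, 0.081, -0.0]
contact_force: [0.7, -0.2, -3.0]
gripper_width: 0.126
grasp_force: 97.3
```

```bash
python3 th.py
```

```text
36.325 [ 0.489 -0.312  0.06 ] [ 0.715 -0.193 -3.026] [-0.02   0.239 -0.003] 97.28318184614182
side pan_lip 0.8 [364. 170.] tilt 2 err 0.8
side pan 0.76 [394. 189.] tilt 0 err 0.5
wrist pan 0.84 [319. 107.] tilt 2 err 0.6
top pan_lip 0.68 [495. 190.] tilt 1 err 1.7
top pan 0.71 [499. 236.] tilt -2 err 0.8
```

The pan is lifted and level. Now I'll set it down gently, release and retreat.

Request:
carry_out(
  rows="0 0 -8 0;0 0 -10 0;0 0 -7 0;0 0 -4 0;0 0 -2 0;0 0 -1 0;0 0 -1 0;0 0 -1 0;0 0 0 0;0 0 0 0",
)

```text
t: 38.02
eef_pos: [0.4897, -0.3118, 0.0273]
tool_rot: [0.0, 0.997, 0.081, 0.0]
contact_force: [-2.8, 1.7, 5.2]
gripper_width: 0.127
grasp_force: 98.5
```

Request:
carry_out(
  rows="0 0 0 0;0 0 0 0;0 0 0 0;0 0 0 0;0 0 8 0;0 0 25 0;0 0 45 0;0 0 45 0;-20 -30 40 0;-30 -40 20 0",
  claw=40,
)

```text
t: 39.28
eef_pos: [0.4411, -0.3817, 0.2128]
tool_rot: [0.001, 0.997, 0.083, 0.002]
contact_force: [-0.2, -0.9, -0.2]
gripper_width: 0.467
grasp_force: 0.0
```

```bash
python3 - <<'E'
from h import *
np.set_printoptions(precision=3,suppress=True)
o=get_obs();print(o["t"],o["eef_pos"])
C={n:cam(n) for n in("top","side")}
for k,z in (("pan_handle",.047),("pan_lip",.041),("pan",.005),("jar",0),("beaker",0),("lens",0),("stone0",.015)):
    P={}
    for n in C:
        R=(recognise if k=="stone0" else place_of)(n,k)
        for r in R[:6 if k=="stone0" else 1]: P[n]=r["centre"];print(k,n,round(r["confidence"],2),onz(C[n],r["centre"],z)[:2])
    if len(P)==2 and k[:3]=="pan": print("  tri",*tri(C["top"],P["top"],C["side"],P["side"]))
I=np.hstack([C["top"]["img"][140:340,280:580],C["side"]["img"][150:350,220:520]]); cv2.imwrite("pics/f.png",cv2.resize(I,None,fx=1.33,fy=1.33))
E
```

```text
39.275 [ 0.441 -0.382  0.213]
pan_handle top 0.63 [ 0.481 -0.31 ]
pan_handle side 0.93 [ 0.495 -0.303]
  tri [ 0.489 -0.307  0.047] 0.015661468753907087
pan_lip top 0.86 [ 0.636 -0.286]
pan_lip side 0.82 [ 0.623 -0.289]
  tri [ 0.63  -0.288  0.041] 0.013068341839904409
pan top 0.96 [ 0.567 -0.299]
pan side 0.77 [ 0.56  -0.282]
  tri [ 0.571 -0.304 -0.008] 0.0007104926551259002
jar top 0.91 [0.796 0.113]
jar side 0.7 [0.797 0.114]
beaker top 0.98 [ 0.77  -0.145]
beaker side 0.91 [ 0.772 -0.139]
lens top 0.8 [0.363 0.139]
lens side 0.78 [0.361 0.13 ]
stone0 top 0.64 [ 0.583 -0.031]
stone0 top 0.6 [ 0.559 -0.007]
stone0 top 0.5 [ 0.546 -0.036]
stone0 top 0.42 [ 0.554 -0.054]
stone0 top 0.38 [ 0.571 -0.043]
stone0 side 0.65 [ 0.548 -0.032]
stone0 side 0.62 [ 0.554 -0.05 ]
stone0 side 0.51 [ 0.564 -0.035]
stone0 side 0.42 [ 0.577 -0.023]
stone0 side 0.41 [ 0.573 -0.038]
```

Lip and handle heights match a flat pan on the tray floor, the bystanders have not moved, and the stones are in the dish.

```bash
python3 -c "
from station import *
print(hand_in())"
```

```text
the job is handed in; nothing more can be done
None
```

The job is handed in, with all six stones in the large dish, the empty pan flat in the tray and the jar, beaker and magnifier unmoved; one stone overshot onto the bench while pouring, so I put it in the dish with the gripper, then lifted the pan and set it down again to keep the order.

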